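# Knock the cork home with the mallet and the hand corker

### The arm

A 7-joint arm with a two-finger parallel gripper is mounted at the origin on the work surface; the furniture and walls round the work are solid. World frame = base frame: x ahead of the robot, y to its left, z up, the work surface at z = 0. Lengths are in m, angles in rad, forces in N, time in s.
With the tool pointing down it reaches from about 0.425 to 0.925 m from the base axis. Payload 6.8 kg.
Tool frame: the origin (TCP) lies midway between the tips of the shut fingers; the grasp point (between the pads) lies 19 mm behind it (grip_point_offset is the z of the grasp point in the tool frame, in m); z points along the fingers, y is the line along which they close (so a half turn about z gives the same grasp; the last joint's range is limited). The gripper opens to 85 mm and grips with 20 to 120 N. Pads are 22 mm wide; open, the fingers measure 114 mm over their backs; the gripper's body (76 mm by 85 mm) begins 54 mm behind the grasp point. The pads swing forward as they close: fully open they stand 13 mm farther back than shut.
Start: joints at [-1.238, 0.477, 0.022, 1.555, -0.011, 1.109, -0.083], TCP at [0.288, 0.61, 0.196] pointing down, gripper open.
Joint ranges: [-2.96, 2.96], [-0.34, 2.1], [-1.41, 1.46], [0.24, 2.44], [-1.37, 4.51], [0.17, 1.92], [-2.96, 2.96]. Speed limits (rad/s): [2.39, 2.39, 3.14, 3.14, 3.14, 3.14, 3.14].

### API

Orientations are given as a rotation vector (axis times angle).
In Python, from bench import get_obs, grab_frame, calibration, hand_in, grip_point_offset gives the robot as it stands.
- The arm moves only by the shell command python3 -m pendant 'ROWS' [OPENING] [FORCE]. ROWS is a JSON object of lists of equal length, an entry for each row: "translation": the shift along the world's x, y, z in units of 25 mm (1.0 is 25 mm), a list of three; "delta_rot": the turn, a rotation vector about the world's x, y, z in units of 5 degrees (1.0 is 5 degrees), a list of three. In form: {"translation": [[dx, dy, dz], ...], "delta_rot": [[rx, ry, rz], ...]}. A call has 1 to 12 rows; each row is the pose to reach, as a shift and turn from the pose commanded when the call began; what a row does not reach only later rows make up. A row lasts 1/8 s, in which the tool goes at most 62.5 mm and 10.7 degrees, less where a joint would pass 70% of its speed; a pose out of reach is approached as far as the arm can. A call with a gripper value outside its range is refused whole. OPENING is the opening, from 0 (shut) to 1 (fully open), set as the call begins (- or left out, the last holds). The fingers move at their own pace and stop on an object; FORCE is the grip in N (left out, the last holds). Time passes only in rows, so rows that repeat a pose let the fingers close. It gives the time, the measured TCP pose, the force, the opening and the grip force at its end, in the units of the state.
- get_obs(): the state, without advancing time (a new reading comes with each control period).
- grab_frame(name): name is "scene" or "top" or "wrist"; returns (picture, depth): 480x640x3 uint8, red, green, blue; 480x640 float32, m along the optical axis (not along the pixel's ray), 0 where there is no reading.
- calibration(name): a dict with "K" (3x3 intrinsics, pixels), "rvec" (rotation vector, rad) and "tvec" (3), from world to camera coordinates, as OpenCV has them. Camera axes: x right, y down, z forward; pixel columns grow to the right and rows downward; lengths in m; the calibration is good to about 2 mm. A picture is of the moment at which its call begins: read the wrist's pose just before it. calibration takes no time and is no camera call; for the wrist camera it gives the pose at the moment of the call.
- hand_in(): hands the job in; it is judged then, once.
The state is a dict: "clock": time; "joints": joint angles; "qvel": joint speeds; "tau": joint torques, N m; "tcp_pos": TCP position; "orientation": TCP orientation; "contact_force": force on the tool from outside, world axes, zero at the start; "moment": the same for the moment, N m; "grip_width": finger opening in m; "gripper_force": force on a finger pad.
Only numpy, scipy, OpenCV 4.12 (cv2) and the standard library are available. Lean on these libraries where they do the work, as an engineer would, in place of code of your own. Each camera call takes 0.05 s, during which the arm holds its last target. There are 200 camera calls.

### The job

Finish corking the bottle that stands in the wooden cradle with the hand corker on its neck: take the mallet by its handle and knock the corker's sprung plunger knob down with its head in several short, brisk blows, letting the knob spring back between them (a cork shoved in at one go buckles), until the cork is fully home, flush with the lip. Touch the knob with the mallet only, never with the gripper, do not hit the glass, and leave the two bottles that are already corked standing where they are; then stand the mallet back upright on its head on the chopping board and let go.

Things in the scene. Friction and masses are not known exactly. Their poses are not given: they have to be found in the camera images.
- plunger_top (a point): Centre of the flat top of the corker's dark wooden plunger knob (42 mm across, 18 mm thick, on a 16 mm steel rod), on the common axis of bottle, corker and cork; z up. The rod slides straight down. Unpressed, this point is 86 mm above the bottle's lip when the cork is fully home, and 108 to 116 mm above it at the start.
- bottle_lip (a point): Centre of the mouth of the bottle in the cradle, level with its lip, 132 mm above the worktop. Cradle (turned wood, 116 mm across, 42 mm high), squat green bottle (80 mm across) and corker (light wood, 52 mm across, top 57 mm above the lip, with a window through which the cork is seen) stand fast. x: the way the window faces.
- cork (a joint): How far the cork (23 mm across, 38 mm long) has gone down, m: 0 = its top stands 30 mm above the lip, 0.030 = home, top flush with the lip, at a hard stop. Starts between 0 and 0.008. It stays where it is left and moves only under 9 N, rising steadily to 13 N near home. Pressing on against the stop turns the mallet in the grip.
- plunger: The plunger (knob and rod); origin at the foot of the rod, 80 mm under the knob's top. A weak spring (3 N, rising to 6.6 N) holds it 6 mm up off the cork: a press uses up these 6 mm first and only then drives the cork, and it springs back up 6 mm after each blow.
- bottle: The glass bottle in the cradle. Origin on its axis at the worktop.
- mallet_head (a point): Centre of the mallet's light wooden head, half-way up: an upright barrel 60 mm across, 70 mm long, with two flat faces 52 mm across. The mallet stands on one face on the chopping board, so this point is 35 mm above the board. z runs up along the head; x points away from the handle.
- mallet_handle (a point): Point on the middle line of the mallet's handle, 66 mm from the head's centre in the mallet's -x, good to grasp from above. The level handle has flat upright sides, is 22 mm wide and 30 mm high, and reaches from 30 to 176 mm from the head's centre. Same axes as the head.
- mallet: The whole mallet, about 0.24 kg, most of it in the head. Origin at the centre of the lower face of the head, axes as for the head.
- chopping_board: Wooden chopping board lying flat, fixed, 230 (x) by 340 (y) by 22 mm; origin at the centre of its underside.
- corked_bottle_a: Loose green bottle, 80 mm across and 121 mm high, already corked. Origin at the centre of its underside, z up.
- corked_bottle_b: Another such bottle, already corked. Origin at the centre of its underside, z up.
Not all that is in view belongs to the job. Leave any orange or red look-alike of the part that bears plunger_top alone.

How it is judged:
By the outcome, as a careful person would: the job done as asked, in the order asked, and still so for the second after the job is handed in, with the robot touching nothing.
It also fails if it takes over 48 s, if anything falls off the work surface, if the arm or the gripper's body presses on something with over 40 N, if the wrist force passes 120 N, or if a joint passes its speed limit or range.

## Working session

There is one attempt and no reset: what is moved stays moved. The work goes in short steps, Python scripts to look and compute and a shell command to move; the robot and the scene stay as the last step left them, time stands still between calls to the robot, and variables do not carry over. Pictures are saved under pics/ and viewed, at most 10 in all, crops included, and the job is handed in when it is done.

```bash
mkdir -p pics
cat > h.py <<'E'
import numpy as np, cv2
from bench import *
def snap(n):
    c=calibration(n); p,d=grab_frame(n); np.savez(f'{n}.npz',p=p,d=d,**{k:np.array(c[k]) for k in('K','rvec','tvec')}); return p,d
def world(n,u,v,z=None):
    f=np.load(f'{n}.npz'); K=f['K'];R=cv2.Rodrigues(f['rvec'])[0];t=f['tvec'].ravel()
    r=np.linalg.inv(K)@[u,v,1]
    if z is None:
        w=f['d'][int(v)-1:int(v)+2,int(u)-1:int(u)+2]; w=w[w>0]; return R.T@(r*np.median(w)-t)
    o=-R.T@t; q=R.T@r; return o+q*(z-o[2])/q[2]
def pts(n):
    f=np.load(f'{n}.npz'); K=f['K'];R=cv2.Rodrigues(f['rvec'])[0];t=f['tvec'].ravel();d=f['d']
    v,u=np.mgrid[:480,:640]; P=np.stack([u,v,np.ones_like(u)],-1)@np.linalg.inv(K).T*d[...,None]
    return (P-t)@R
E
python3 - <<'E'
from h import *
for n in('scene','top'):
    p,d=snap(n); cv2.imwrite(f'pics/{n}0.png',p[...,::-1])
o=get_obs(); print(o, grip_point_offset)
E
```

```text
{'clock': 0.1, 'joints': array([-1.23811448,  0.47775478,  0.02234526,  1.55634616, -0.01157328,
        1.10929917, -0.08312495]), 'qvel': array([ 0.00037082, -0.00168021,  0.00038765, -0.00113215, -0.00035953,
       -0.00245301, -0.00134801]), 'tau': array([ 4.77562251e-03, -5.97754383e+01,  1.61401972e+00, -2.81957138e+01,
        1.29444149e-02,  5.00320471e-03,  2.99666647e-05]), 'tcp_pos': array([0.28772653, 0.60994662, 0.19460069]), 'orientation': array([-6.86780245e-01, -3.06528724e+00,  2.59526262e-03]), 'contact_force': array([ 1.07563193, -0.13582363,  1.61746548]), 'moment': array([-0.01287964, -0.01540379, -0.02776122]), 'gripper_force': 0.0, 'grip_width': 0.0855821081900953} -0.0187
```

View pics/scene0.png

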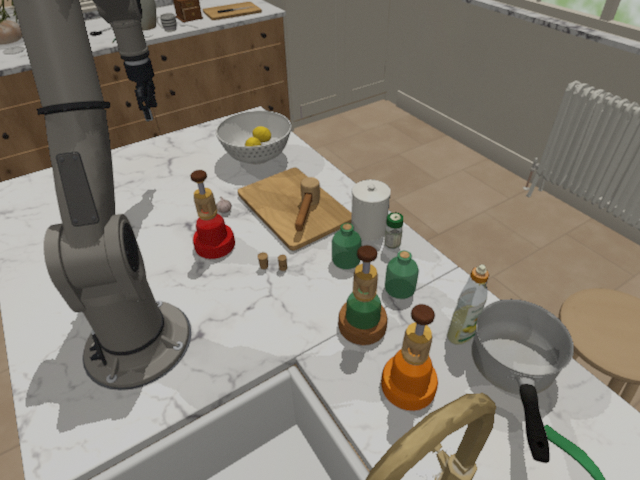

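View pics/top0.png

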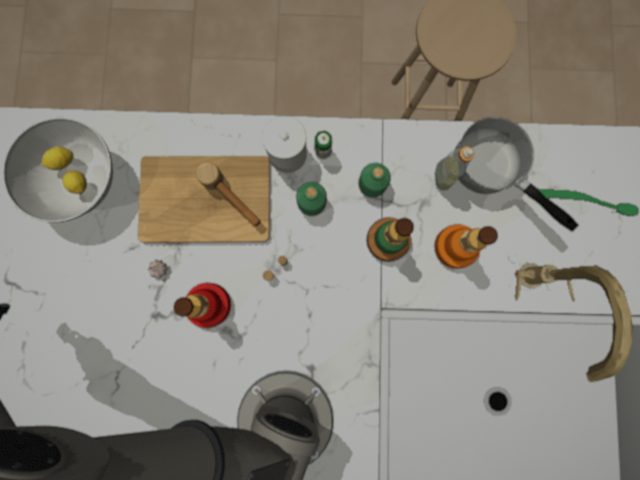

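The target corker (wood cradle, green bottle) has its knob at top (403,227) and scene (367,254). The mallet head is at top (209,175) with its handle end at (258,222). The corked bottles are at top (312,197) and (374,180), and the red and orange look-alikes stay alone.

Run:
```python
from h import *
P=pts('top')
def cl(name,u,v,r,zlo,zhi):
    w=P[v-r:v+r+1,u-r:u+r+1].reshape(-1,3); w=w[(w[:,2]>zlo)&(w[:,2]<zhi)]
    print(name,len(w),w.mean(0).round(4),w.min(0).round(3),w.max(0).round(3))
cl('knob',403,227,14,.2,.3)
cl('head',209,175,17,.082,.11)
cl('handle',240,203,25,.055,.085)
cl('botA',312,197,20,.02,.2); cl('botB',374,180,20,.02,.2); cl('canister',285,145,28,.03,.3); cl('cork top a',311,192,3,.05,.2)
cl('jar',323,143,12,.03,.3);cl('board',170,220,10,.0,.1);cl('orange knob',488,236,10,.15,.3);cl('bottleclear',460,160,15,.05,.3);cl('cradle',389,240,30,.03,.046)
w=P[150:240,195:275].reshape(-1,3)
h=w[(w[:,2]>.055)&(w[:,2]<.082)]
c,(a,b),ang=cv2.minAreaRect(h[:,:2].astype(np.float32)); print('rect',c,a,b,ang)
q=h[:,:2]-h[:,:2].mean(0); print(np.linalg.svd(q,full_matrices=False)[2])
hd=w[w[:,2]>.086]; print('head circ',cv2.minEnclosingCircle(hd[:,:2].astype(np.float32)),np.median(hd[:,2]))
k=P[213:241,389:417].reshape(-1,3);k=k[k[:,2]>.215]; print('knob circ',cv2.minEnclosingCircle(k[:,:2].astype(np.float32)),np.median(k[:,2]),np.percentile(k[:,2],[10,90]))
Q=pts('scene').reshape(-1,3);print
s=pts('scene')[245:262,352:382].reshape(-1,3);s=s[(s[:,2]>.215)&(s[:,2]<.3)&(s[:,0]<1)];print('scene knob',s.mean(0),np.percentile(s[:,2],[10,50,90]))
```

```text
knob 302 [ 0.4632 -0.2511  0.246 ] [ 0.444 -0.272  0.234] [ 0.483 -0.231  0.252]
head 418 [0.6073 0.2105 0.0909] [0.58  0.183 0.082] [0.635 0.238 0.098]
handle 528 [0.5397 0.1368 0.0705] [0.484 0.079 0.057] [0.604 0.196 0.084]
botA 859 [ 0.5525 -0.0494  0.0877] [ 0.521 -0.088  0.021] [ 0.598 -0.01   0.126]
botB 885 [ 0.6057 -0.2055  0.0863] [ 0.575 -0.248  0.02 ] [ 0.652 -0.17   0.127]
canister 1923 [0.6794 0.0178 0.13  ] [ 0.637 -0.032  0.03 ] [0.743 0.073 0.162]
cork top a 49 [ 0.5613 -0.0496  0.1217] [ 0.554 -0.057  0.117] [ 0.569 -0.042  0.125]
jar 404 [ 0.6937 -0.0745  0.0919] [ 0.676 -0.098  0.03 ] [ 0.722 -0.053  0.112]
board 440 [0.499  0.3165 0.0202] [0.472 0.289 0.013] [0.527 0.345 0.027]
orange knob 352 [ 0.4495 -0.43    0.2405] [ 0.43  -0.452  0.178] [ 0.476 -0.411  0.252]
bottleclear 664 [ 0.6342 -0.3922  0.1686] [ 0.607 -0.44   0.051] [ 0.711 -0.375  0.23 ]
cradle 602 [ 0.4527 -0.2389  0.0404] [ 0.407 -0.307  0.03 ] [ 0.522 -0.196  0.046]
rect (0.5990170240402222, 0.112057164311409) 0.17945437133312225 0.1616499423980713 53.46711349487305
[[-0.68245507 -0.73092754]
 [-0.73092754  0.68245507]]
head circ ((0.47075745463371277, 0.07993526756763458), 0.21783234179019928) 0.09190253859383363
knob circ ((0.4640866219997406, -0.2520048916339874), 0.020824188366532326) 0.246348522755021 [0.24283751 0.24860919]
scene knob [ 0.45942685 -0.25681768  0.24438955] [0.2394473  0.24546569 0.24735324]
```

```bash
python3 -m pendant '{"translation":[[1,-1.6,0],[2,-3.2,0],[3,-4.8,0],[4,-6.5,0],[5,-8.1,-0.2],[6,-9.8,-0.4],[7,-11.4,-0.6],[8,-13,-0.8],[9,-14.6,-1],[10,-16.3,-1.2],[11,-17.9,-1.4],[11,-17.9,-1.4]],"delta_rot":[[0,0,-2],[0,0,-4],[0,0,-6],[0,0,-8],[0,0,-10],[0,0,-12],[0,0,-14],[0,0,-16],[0,0,-18],[0,0,-20],[0,0,-21.4],[0,0,-21.4]]}' 1 60
python3 - <<'E'
from h import *
p,d=snap('wrist'); cv2.imwrite('pics/w1.png',p[...,::-1])
o=get_obs(); print(o['clock'],o['tcp_pos'],o['orientation'],o['joints'])
E
```

```text
clock: 1.6
tcp_pos: [0.5643, 0.158, 0.1601]
orientation: [2.876, 1.259, -0.001]
contact_force: [-0.4, -0.4, 0.3]
grip_width: 0.0851
gripper_force: 0.0
1.65 [0.56326649 0.16097477 0.16007042] [ 2.87411675e+00  1.26644607e+00 -1.55568111e-03] [-0.8029343   0.40482991  0.54338425  1.83869709 -0.24883682  0.96695841
 -0.89333341]
```

View pics/w1.png

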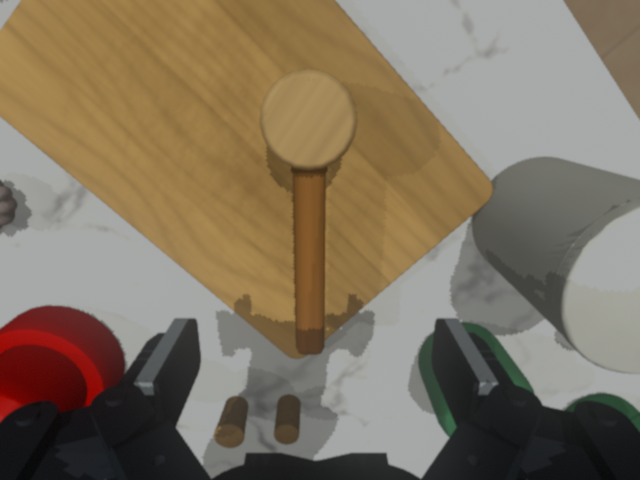

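The wrist view shows the head top centred at about (309,119), and the handle's top running from (309,172) to (310,345). I'll convert these to metres.

Run:
```python
from h import *
H=world('wrist',309,119,.092); a=world('wrist',309.5,175,.072); b=world('wrist',310,340,.072)
print(H,a,b); d=(b-a)[:2]; d/=np.linalg.norm(d); print('dir',d,np.degrees(np.arctan2(-d[1],-d[0])))
print('grasp',H[:2]+.066*d)
o=get_obs(); R=cv2.Rodrigues(o['orientation'])[0]; print('tool y az',np.degrees(np.arctan2(R[1,1],R[0,1])),'x',R[:,0],R[:,2],o['tcp_pos'])
f=pts('wrist'); print(f[119,309],f[250,310])
```

```text
[0.61005494 0.21219864 0.092     ] [0.58520751 0.18547682 0.072     ] [0.4999514 0.0934194 0.072    ]
dir [-0.67948427 -0.73369007] 47.19664444846708
grasp [0.56520897 0.1637751 ]
tool y az -42.43972770910403 x [ 0.67481406  0.73798675 -0.00123831] [-5.74747420e-04 -1.15241365e-03 -9.99999171e-01] [0.56326649 0.16097477 0.16007042]
[0.61003917 0.21218806 0.09168739] [0.54967939 0.14682915 0.07230901]
```

```bash
python3 -m pendant '{"translation":[[0.2,0.3,-1.5],[0.2,0.3,-3],[0.2,0.3,-4.2],[0.2,0.3,-4.9],[0.2,0.3,-4.9]],"delta_rot":[[0,0,0],[0,0,0],[0,0,0],[0,0,0],[0,0,0]]}' 1 120
python3 -m pendant '{"translation":[[0,0,0],[0,0,0],[0,0,0],[0,0,0],[0,0,0],[0,0,0]],"delta_rot":[[0,0,0],[0,0,0],[0,0,0],[0,0,0],[0,0,0],[0,0,0]]}' 0 120
```

```text
clock: 2.28
tcp_pos: [0.5669, 0.1712, 0.0371]
orientation: [-2.871, -1.273, 0.003]
contact_force: [0.8, 0.7, 0.0]
grip_width: 0.0857
gripper_force: 0.0
clock: 3.02
tcp_pos: [0.568, 0.1705, 0.038]
orientation: [2.873, 1.271, 0.0]
contact_force: [0.6, 0.6, -0.4]
grip_width: -0.0002
gripper_force: 0.0
```

Run:
```python
from h import *
p,d=snap('wrist'); cv2.imwrite('pics/w2.png',p[...,::-1])
p,d=snap('scene'); cv2.imwrite('pics/s2.png',cv2.resize(p[120:280,200:420,::-1],None,fx=3.5,fy=3.5))
o=get_obs(); print(o['clock'],o['tcp_pos'],o['orientation'],o['grip_width'],o['gripper_force'])
```

```text
3.125 [0.56793872 0.17048362 0.03797403] [ 2.87284913e+00  1.27135200e+00 -1.74049629e-04] 0.00011629500868617474 0.0
```

View pics/w2.png

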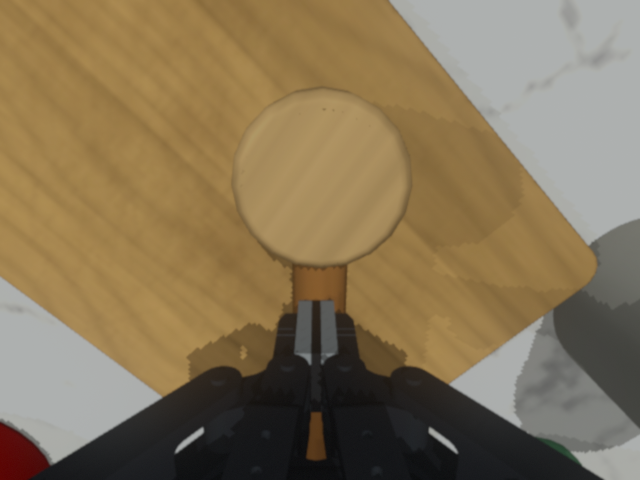

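View pics/s2.png

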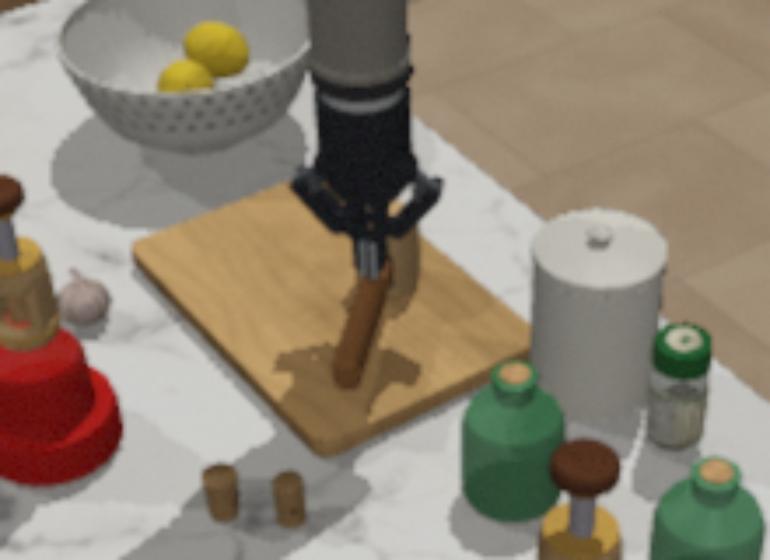

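The fingers shut with a gap of 0, and they look to be above the handle rather than around it. I'll check the fingertip height with depth.

Run:
```python
from h import *
W=pts('wrist'); S=pts('scene')
print('wrist head',W[180,320],'board',W[300,150],'handle',W[285,320])
for v in (305,320,340,350): print('wrist finger',v,W[v,303],W[v,333])
# scene crop -> px: 200+x/3.5,120+y/3.5
for x,y in ((370,245),(370,260),(368,272),(366,285),(360,320),(345,375)):
    u,v=round(200+x/3.5),round(120+y/3.5); print('scene',x,y,S[v,u])
f=np.load('wrist.npz'); R=cv2.Rodrigues(f['rvec'])[0]; print('cam pos',-R.T@f['tvec'].ravel())
o=get_obs(); P=R@o['tcp_pos']+f['tvec'].ravel(); q=f['K']@P; print('tcp px',q/q[2],P)
```

```text
wrist head [0.60989503 0.21362624 0.09322749] board [0.48990215 0.21524571 0.02082045] handle [0.57916558 0.17923428 0.0710869 ]
wrist finger 305 [0.57256964 0.18145169 0.08211179] [0.58129891 0.17469202 0.08368567]
wrist finger 320 [0.57316127 0.18159083 0.09358422] [0.58020093 0.17394376 0.09201587]
wrist finger 340 [0.57309018 0.18101944 0.10494972] [0.58036638 0.17493448 0.10553307]
wrist finger 350 [0.57330901 0.18101296 0.11052462] [0.58034092 0.17524115 0.11117787]
scene 370 245 [0.56490357 0.16008793 0.10847633]
scene 370 260 [0.56334265 0.1585384  0.09577018]
scene 368 272 [0.56171216 0.16280065 0.079321  ]
scene 366 285 [0.55948573 0.15981351 0.07113348]
scene 360 320 [0.53140187 0.1248101  0.06937093]
scene 345 375 [0.49031583 0.07897064 0.06132222]
cam pos [0.6257697  0.23298506 0.21718476]
tcp px [314.18122484 281.0459491    1.        ] [-0.00075611  0.02161336  0.19722989]
```

```bash
python3 -m pendant '{"translation":[[0,0,1],[0,0,2],[0,0,2],[0,0,2]],"delta_rot":[[0,0,0],[0,0,0],[0,0,0],[0,0,0]]}' 0 120
python3 - <<'E'
from h import *
p,d=snap('wrist'); cv2.imwrite('pics/w3.png',p[...,::-1])
W=pts('wrist'); o=get_obs(); print(o['tcp_pos'],o['grip_width'])
for v in range(240,360,8): print(v,W[v,306].round(3),W[v,330].round(3),p[v,306],p[v,330])
E
```

```text
clock: 3.62
tcp_pos: [0.5675, 0.1705, 0.0874]
orientation: [-2.873, -1.272, 0.001]
contact_force: [-0.6, 0.8, 0.2]
grip_width: 0.0001
gripper_force: 0.0
[0.56722727 0.17041226 0.08709383] 0.00019611875527760352
240 [0.575 0.185 0.072] [0.584 0.177 0.072] [118  80  40] [125  85  42]
248 [0.572 0.182 0.072] [0.581 0.173 0.072] [118  80  40] [125  85  43]
256 [0.569 0.178 0.072] [0.578 0.17  0.071] [118  80  39] [124  84  42]
264 [0.566 0.175 0.072] [0.575 0.167 0.072] [118  80  38] [123  83  41]
272 [0.563 0.172 0.073] [0.572 0.163 0.072] [119  80  39] [123  83  41]
280 [0.56  0.169 0.073] [0.569 0.16  0.072] [119  81  39] [118  80  38]
288 [0.556 0.165 0.071] [0.566 0.157 0.072] [119  81  40] [118  80  38]
296 [0.553 0.162 0.072] [0.563 0.153 0.072] [87 60 29] [118  79  39]
304 [0.573 0.181 0.132] [0.58  0.175 0.132] [88 89 87] [89 89 87]
312 [0.573 0.181 0.137] [0.579 0.175 0.136] [88 90 88] [87 88 87]
320 [0.573 0.181 0.143] [0.58  0.175 0.143] [87 89 87] [87 88 87]
328 [0.573 0.18  0.147] [0.579 0.175 0.146] [86 88 88] [86 88 87]
336 [0.573 0.181 0.152] [0.579 0.175 0.152] [85 88 87] [85 88 87]
344 [0.573 0.18  0.157] [0.579 0.176 0.157] [85 88 87] [85 87 87]
352 [0.574 0.181 0.161] [0.579 0.176 0.161] [85 87 87] [90 93 93]
```

View pics/w3.png

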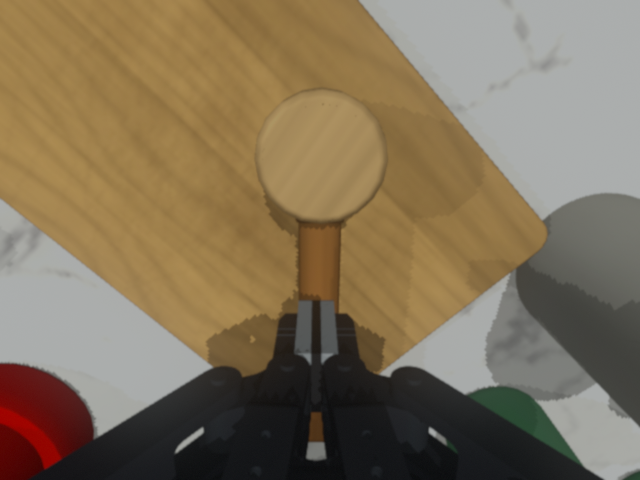

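The shut fingertips sit at z≈0.130 while the reported TCP z is 0.087. That puts the real tips about 43 mm above the reported TCP along the tool axis, with x and y in agreement. I'll correct for this and grasp again.

```bash
python3 -m pendant '{"translation":[[0,0,0],[0,0,0],[0,0,0],[0,0,0],[0,0,-1],[0,0,-2],[0,0,-3],[0,0,-3.7],[0,0,-3.7]],"delta_rot":[[0,0,0],[0,0,0],[0,0,0],[0,0,0],[0,0,0],[0,0,0],[0,0,0],[0,0,0],[0,0,0]]}' 1 120
python3 -m pendant '{"translation":[[0,0,0],[0,0,0],[0,0,0],[0,0,0],[0,0,0],[0,0,0]],"delta_rot":[[0,0,0],[0,0,0],[0,0,0],[0,0,0],[0,0,0],[0,0,0]]}' 0 120
```

```text
clock: 4.8
tcp_pos: [0.5671, 0.1702, -0.0056]
orientation: [2.873, 1.271, -0.004]
contact_force: [0.2, 0.5, 0.4]
grip_width: 0.0857
gripper_force: 0.0
clock: 5.55
tcp_pos: [0.5684, 0.1707, -0.0038]
orientation: [-2.873, -1.271, -0.002]
contact_force: [-1.5, -0.2, 6.2]
grip_width: 0.0205
gripper_force: 116.5
```

```bash
python3 -m pendant '{"translation":[[0,0,1.2],[0,0,3.4],[0,0,5.6],[-0.3,-1,7.6],[-0.8,-2.8,8.6],[-1.4,-4.8,9.4],[-2.1,-6.8,10],[-2.8,-8.9,10.5],[-3.5,-11,10.5],[-4.2,-13.2,10.5],[-4.9,-15.4,10.5],[-5.4,-17,10.5]],"delta_rot":[[0,0,0],[0,0,0],[0,0,0],[0,0,0],[0,0,0],[0,0,0],[0,0,0],[0,0,0],[0,0,0],[0,0,0],[0,0,0],[0,0,0]]}' 0 120
python3 -m pendant '{"translation":[[-0.4,-1.6,0],[-0.4,-1.6,0],[-0.4,-1.6,0]],"delta_rot":[[0,0,0],[0,0,0],[0,0,0]]}' 0 120
python3 - <<'E'
from h import *
o=get_obs(); print(o['tcp_pos'],o['joints'],o['orientation'])
p,d=snap('wrist'); a=p.copy()
q,d=snap('top'); s=snap('scene')[0]
im=np.hstack([cv2.resize(a[...,::-1],(400,300)),cv2.resize(q[180:280,340:473,::-1],(400,300),interpolation=cv2.INTER_CUBIC)])
im=np.vstack([im,cv2.resize(s[190:340,260:460,::-1],(400,300)).repeat(1,0) if 0 else np.hstack([cv2.resize(s[190:340,270:470,::-1],(400,300),interpolation=cv2.INTER_CUBIC),np.zeros((300,400,3),np.uint8)])])
cv2.imwrite('pics/c4.png',im)
E
```

```text
clock: 7.05
tcp_pos: [0.4311, -0.2568, 0.2578]
orientation: [-2.874, -1.268, 0.0]
contact_force: [0.1, 0.2, -3.1]
grip_width: 0.0211
gripper_force: 117.3
clock: 7.42
tcp_pos: [0.4227, -0.2939, 0.2575]
orientation: [-2.872, -1.271, 0.001]
contact_force: [0.4, 0.9, -2.4]
grip_width: 0.0206
gripper_force: 117.3
[ 0.42273374 -0.2938568   0.25751054] [-0.263605    0.19059679  0.87451536  1.89756437 -0.16178235  1.12719801
 -0.06563665] [-2.87195260e+00 -1.27075816e+00  7.67506418e-04]
```

View pics/c4.png

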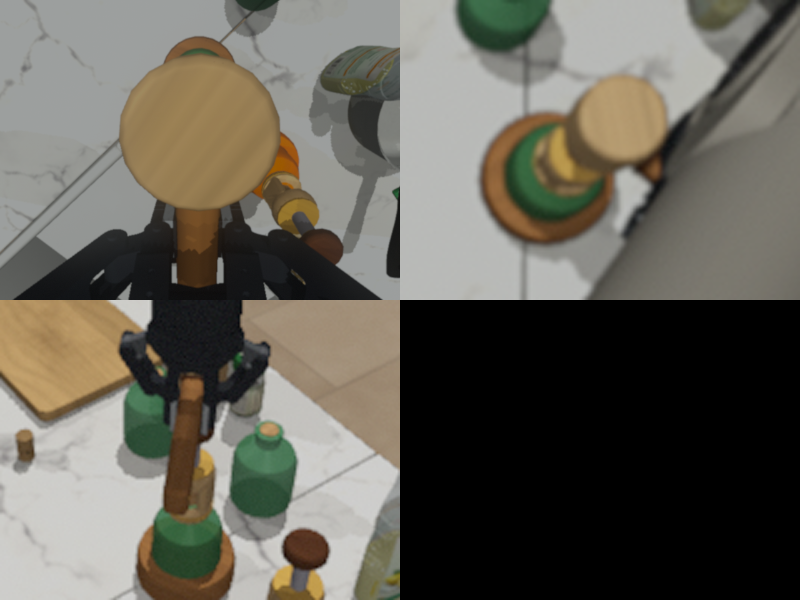

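The head covers the knob in all the views, and the handle is level and well clear of the orange look-alike. Next I'll measure head centre against knob.

Run:
```python
from h import *
for n,(u0,u1,v0,v1) in dict(top=(395,432,200,240),wrist=(180,460,80,340)).items():
    P=pts(n)[v0:v1,u0:u1].reshape(-1,3); P=P[(P[:,2]>.335)&(P[:,2]<.38)&(P[:,0]>.41)&(P[:,1]>-.30)]
    if n=='wrist':P=P[(P[:,2]>.34)]
    c,r=cv2.minEnclosingCircle(P[:,:2].astype(np.float32)); A=np.c_[P[:,:2]-P[:,:2].mean(0),np.ones(len(P))]
    print(n,len(P),c,r,'plane',np.linalg.lstsq(A,P[:,2],rcond=None)[0],P.mean(0))
```

```text
top 749 (0.45615267753601074, -0.25429198145866394) 0.03607943654060364 plane [ 0.05025989 -0.05902456  0.35169033] [ 0.46117013 -0.2490691   0.35169033]
wrist 50345 (0.46266451478004456, -0.25220179557800293) 0.029019873589277267 plane [-0.01136743 -0.01278186  0.35336862] [ 0.46485157 -0.24975855  0.35336862]
```

```bash
python3 -m pendant '{"translation":[[0,0,-0.6],[0,0,-1.1],[0,0,-1.95],[0,0,-1.1],[0,0,-1.1],[0,0,-2.15]],"delta_rot":[[0,0,0],[0,0,0],[0,0,0],[0,0,0],[0,0,0],[0,0,0]]}' 0 120
python3 -m pendant '{"translation":[[0,0,0.9],[0,0,0.9]],"delta_rot":[[0,0,0],[0,0,0]]}' 0 120
```

```text
clock: 8.32
tcp_pos: [0.4246, -0.2952, 0.2048]
orientation: [2.87, 1.271, 0.005]
contact_force: [-0.3, -0.8, 9.0]
grip_width: 0.0208
gripper_force: 118.9
clock: 8.57
tcp_pos: [0.4235, -0.2948, 0.2268]
orientation: [2.872, 1.271, 0.002]
contact_force: [-0.0, 0.0, -3.5]
grip_width: 0.0207
gripper_force: 117.5
```

```bash
python3 -m pendant '{"translation":[[0,0,-1.07],[0,0,-0.25],[0,0,-0.25],[0,0,-1.27]],"delta_rot":[[0,0,0],[0,0,0],[0,0,0],[0,0,0]]}' 0 120
python3 -m pendant '{"translation":[[0,0,0.8],[0,0,0.8],[0,0,-0.18]],"delta_rot":[[0,0,0],[0,0,0],[0,0,0]]}' 0 120
python3 -m pendant '{"translation":[[0,0,0.9],[0,0,0.9]],"delta_rot":[[0,0,0],[0,0,0]]}' 0 120
```

```text
clock: 9.07
tcp_pos: [0.4245, -0.2952, 0.1955]
orientation: [2.87, 1.271, 0.006]
contact_force: [-0.6, -1.7, 10.6]
grip_width: 0.0204
gripper_force: 119.0
clock: 9.45
tcp_pos: [0.4245, -0.2951, 0.191]
orientation: [2.87, 1.271, 0.006]
contact_force: [-0.7, -1.1, 11.4]
grip_width: 0.0206
gripper_force: 119.0
clock: 9.7
tcp_pos: [0.4236, -0.2948, 0.2131]
orientation: [2.871, 1.271, 0.003]
contact_force: [0.6, -0.5, -3.1]
grip_width: 0.0205
gripper_force: 117.5
```

```bash
python3 -m pendant '{"translation":[[0,0,-1.05]],"delta_rot":[[0,0,0]]}' 0 120
python3 -m pendant '{"translation":[[0,0,0.8],[0,0,0.8],[0,0,-0.12]],"delta_rot":[[0,0,0],[0,0,0],[0,0,0]]}' 0 120
```

```text
clock: 9.82
tcp_pos: [0.4246, -0.2951, 0.1872]
orientation: [2.87, 1.271, 0.006]
contact_force: [-1.4, -1.0, 12.3]
grip_width: 0.0208
gripper_force: 119.2
clock: 10.2
tcp_pos: [0.4244, -0.295, 0.1841]
orientation: [2.87, 1.271, 0.005]
contact_force: [-6.8, -1.9, 29.1]
grip_width: 0.0209
gripper_force: 122.6
```

The force jumped to about 32 N net at the expected depth, so the cork has reached its stop. Now I'll lift off, retreat the way I came, and check the knob height.

```bash
python3 -m pendant '{"translation":[[0,0,1],[0,0,2.5],[0,0.3,3.5],[0.4,1.5,3.5],[1,3.3,3.5],[1.6,5.4,3.5],[2.3,7.5,3.5],[3,9.6,3.5],[3.7,11.8,3.5],[4.4,14,3.5],[5.1,16.2,3.5],[5.6,18,3.5]],"delta_rot":[[0,0,0],[0,0,0],[0,0,0],[0,0,0],[0,0,0],[0,0,0],[0,0,0],[0,0,0],[0,0,0],[0,0,0],[0,0,0],[0,0,0]]}' 0 120
python3 - <<'E'
from h import *
o=get_obs(); print(o['tcp_pos'],o['orientation'],o['contact_force'])
q,d=snap('top'); s=snap('scene')[0]; w=snap('wrist')[0]
P=pts('top')[210:245,385:420].reshape(-1,3); P=P[(P[:,2]>.2)&(P[:,2]<.3)]; c,r=cv2.minEnclosingCircle(P[:,:2].astype(np.float32)); print('knob',c,r,np.percentile(P[:,2],[10,50,90]))
S=pts('scene')[245:275,350:385].reshape(-1,3); S=S[(S[:,2]>.19)&(S[:,2]<.3)&(S[:,0]<.6)]; print('scene',np.percentile(S[:,2],[50,90,97]))
W=pts('wrist').reshape(-1,3); W=W[(W[:,2]>W[:,2][(W[:,0]>.58)].max()-.03)] if 0 else W
z=o['tcp_pos'][2]+.096; H=W[(abs(W[:,2]-z)<.012)&(np.hypot(W[:,0]-o['tcp_pos'][0]-.042,W[:,1]-o['tcp_pos'][1]-.0425)<.034)]
c,r=cv2.minEnclosingCircle(H[:,:2].astype(np.float32)); A=np.c_[H[:,:2]-H[:,:2].mean(0),np.ones(len(H))]; print('head',len(H),c,r,np.linalg.lstsq(A,H[:,2],rcond=None)[0])
im=np.hstack([cv2.resize(w[...,::-1],(400,300)),cv2.resize(s[200:350,290:490,::-1],(400,300),interpolation=cv2.INTER_CUBIC)]); cv2.imwrite('pics/c5.png',im)
E
```

```text
clock: 11.7
tcp_pos: [0.5628, 0.1586, 0.2696]
orientation: [-2.87, -1.274, 0.001]
contact_force: [0.9, -0.3, -1.0]
grip_width: 0.0208
gripper_force: 117.7
[0.56282114 0.15857614 0.2696423 ] [-2.87031478e+00 -1.27449308e+00  1.29119510e-03] [ 0.86076103 -0.34294615 -0.96507532]
knob (0.46354103088378906, -0.2522323429584503) 0.021135829389095306 [0.21396024 0.21765696 0.22022688]
scene [0.21643829 0.21835072 0.2193952 ]
head 53423 (0.6005067825317383, 0.2045607715845108) 0.02917940355837345 [0.01418224 0.01940435 0.36894818]
```

View pics/c5.png

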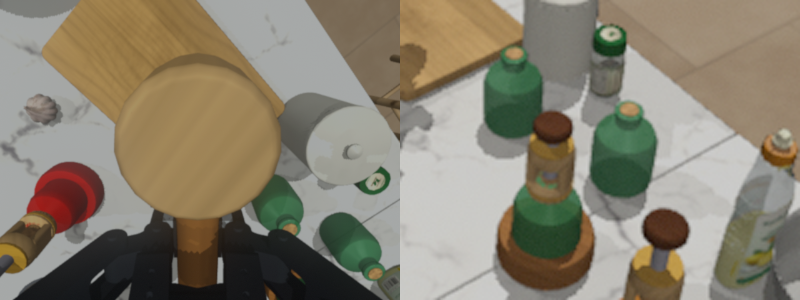

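The knob now stands at z≈0.218, which is 86 mm above the lip, so the cork is home and the bottles are still in place. I'll level the slight mallet turn (1.4°) and set it down on the board.

```bash
python3 -m pendant '{"translation":[[0.2,0.5,-1.2],[0.2,0.5,-3.2],[0.2,0.5,-5.2],[0.2,0.5,-7.2],[0.2,0.5,-8.8],[0.2,0.5,-9.9],[0.2,0.5,-10.5],[0.2,0.5,-10.7],[0.2,0.5,-10.8],[0.2,0.5,-10.9],[0.2,0.5,-10.9]],"delta_rot":[[0,0,0],[-0.2,0.18,0],[-0.2,0.18,0],[-0.2,0.18,0],[-0.2,0.18,0],[-0.2,0.18,0],[-0.2,0.18,0],[-0.2,0.18,0],[-0.2,0.18,0],[-0.2,0.18,0],[-0.2,0.18,0]]}' 0 120
python3 - <<'E'
from h import *
o=get_obs(); print(o['tcp_pos'],o['contact_force'])
snap('wrist'); W=pts('wrist').reshape(-1,3); t=o['tcp_pos']
H=W[(abs(W[:,2]-.092)<.012)&(np.hypot(W[:,0]-t[0]-.042,W[:,1]-t[1]-.0425)<.034)]
A=np.c_[H[:,:2]-H[:,:2].mean(0),np.ones(len(H))]; print(H.mean(0),np.linalg.lstsq(A,H[:,2],rcond=None)[0])
E
```

```text
clock: 13.22
tcp_pos: [0.5683, 0.1682, -0.0007]
orientation: [2.864, 1.268, -0.032]
contact_force: [0.5, 0.0, -1.8]
grip_width: 0.0208
gripper_force: 117.6
[ 0.56833437  0.16822571 -0.00073556] [ 0.5073665   0.0475657  -1.80822248]
[0.6103126  0.21354826 0.09793233] [-0.00178996 -0.00290134  0.09793233]
```

```bash
python3 -m pendant '{"translation":[[0,0,-0.1],[0,0,-0.15],[0,0,-0.2],[0,0,-0.2]],"delta_rot":[[0,0,0],[0,0,0],[0,0,0],[0,0,0]]}' 0 120
```

```text
clock: 13.78
tcp_pos: [0.568, 0.168, -0.0057]
orientation: [2.864, 1.267, -0.034]
contact_force: [-1.9, -0.2, 4.0]
grip_width: 0.0207
gripper_force: 118.9
```

```bash
python3 -m pendant '{"translation":[[0,0,0],[0,0,0],[0,0,0],[0,0,0],[0,0,0],[0,0,0.5],[0,0,1.5],[0,0,3],[0,0,4.8],[0,0,6],[0,0,6]],"delta_rot":[[0,0,0],[0,0,0],[0,0,0],[0,0,0],[0,0,0],[0,0,0],[0,0,0],[0,0,0],[0,0,0],[0,0,0],[0,0,0]]}' 1 60
python3 - <<'E'
from h import *
w=snap('wrist')[0]; s=snap('scene')[0]
W=pts('wrist').reshape(-1,3); H=W[(abs(W[:,2]-.092)<.008)&(np.hypot(W[:,0]-.61,W[:,1]-.213)<.034)]
A=np.c_[H[:,:2]-H[:,:2].mean(0),np.ones(len(H))]; print(H.mean(0),np.linalg.lstsq(A,H[:,2],rcond=None)[0])
cv2.imwrite('pics/c6.png',np.hstack([cv2.resize(w[...,::-1],(400,300)),cv2.resize(s[:,:,::-1],(400,300))]))
E
```

```text
clock: 15.15
tcp_pos: [0.57, 0.1684, 0.1471]
orientation: [2.865, 1.267, -0.024]
contact_force: [-0.0, -0.0, -0.3]
grip_width: 0.0852
gripper_force: 0.0
[0.61005162 0.21335552 0.09204704] [-0.00667736 -0.00736998  0.09204704]
```

View pics/c6.png

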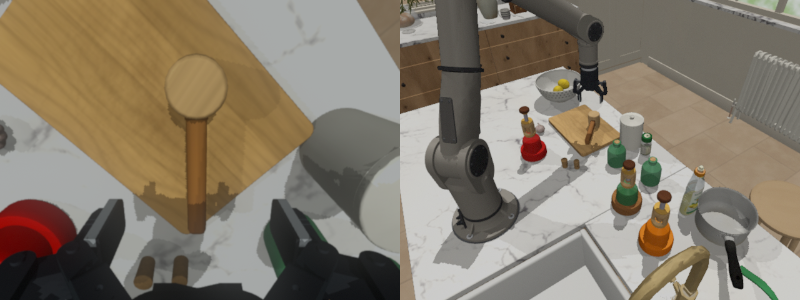

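The mallet stands level on the board with its head top at z=0.092, the gripper is clear, and the bottles are in place, so I'm handing in.

```bash
python3 -c "
from bench import hand_in; print(hand_in())"
```

```text
the job is handed in; nothing more can be done
None
```

The cork was driven home in seven short blows (knob top now about 86 mm above the lip), the mallet stands upright on its head on the board and is released, the two corked bottles are still in place, and the job was handed in at about 15 s.

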